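# Load a pouch cell into the contact-check nest and register the mask on its pins

## Task

Get the flat pouch cell ready for its contact check: swing the hold-down arm fully out of the way, slide the cell lying at the open mouth of the nest all the way in until it meets the end stop, then slide the mask plate along the loading deck over the cell until it drops flat onto the two locating pins, and finally swing the hold-down arm back to its stop over the seated mask. Push the mask along; do not lift it off. Leave the caliper in front of the probe stand and the marker alone.

Things in the scene. Friction and masses are not known exactly. Their poses are not given: they have to be found in the camera images.
- fixture: Aluminium nest fixture, fixed to the worktop. Origin on the worktop, midway between the nest's rails; x away from the robot, y left along the slides, z up. Nest: a U open at +y, the worktop its floor. Rails 12 mm high, inner faces at x = +/-79 mm, y = -60 to +62 mm, then a mouth flared to x = +/-88 mm at y = +92 mm.
- deck_edge (a point): Middle of the deck's edge beside the nest, at its top: fixture x = 0, y = -60, z = 24 mm. The loading deck is a flat block 24 mm high, y = -165 to -60 mm, x = +/-108 mm; its side below this edge is the cell's end stop.
- fence (a point): Middle of the fence's inner face, at its top: fixture x = +106.5, y = -51.5, z = 34 mm. The fence, 10 mm thick, runs along the back of deck and nest, y = -165 to +62 mm.
- pin_back (a point): Foot of the back locating pin on the back rail's top, fixture x = +90, y = +16, z = 12 mm. Pin: 12 mm diameter for 6 mm, then a conical nose to 5 mm diameter; its tip is 23 mm above the worktop, 1 mm below the deck's level.
- pin_front (a point): Foot of the front locating pin on the front rail's top, fixture x = -90, y = +16, z = 12 mm; same shape as the back pin.
- nest_center (a point): Point on the worktop where the cell's origin lies when the cell is home against the end stop (fixture x = 0, y = -0.5 mm).
- cell: Pouch cell, flat, white, 119 (own x) x 150 (own y) x 9 mm, 50 to 90 g, loose on the worktop by the nest's mouth. Origin: centre of its underside. Its x axis points roughly along fixture +y: it goes in with the 150 mm side across the nest, 4 mm play to either rail. Too wide to grasp; push its outer (+y) long edge toward -y. Two fingertips wide apart on that edge steer it.
- mask: Grey plastic mask plate, 210 (own x) x 135 (own y) x 6 mm, two windows, 0.3 to 0.65 kg, loose on the deck, its +y part over the nest. Origin: centre of its underside. Heavy at its -y edge, so it stays level as it slides onto the pins' noses. Over the pins it drops 12 mm onto the rails: origin then at fixture x = 0, y = +10.5, z = 12 mm. Touching the fence it is 1.5 mm past centre; the noses correct that.
- push_bar (a point): Middle of the dark steel push bar on the mask's trailing (-y) edge: mask x = 0, y = -61.5 mm, 18 mm above the mask's underside. The bar is 150 mm long along x, 12 mm thick (mask y = -67.5 to -55.5 mm), its top 28 mm above the mask's underside. Push its -y face toward +y.
- hole_back (a point): Centre of the mask's back locating hole (round, 15 mm), at its underside: mask x = +90, y = +5.5 mm.
- hole_front (a point): Centre of the mask's front locating slot (20 mm along x, 15 mm along y), at its underside: mask x = -90, y = +5.5 mm.
- hold_arm (a joint): Angle (rad) of the steel hold-down arm, level, on a vertical pivot. 0: closed stop, along fixture +x over the nest; grows counter-clockwise from above; 1.57: along +y; 1.75: open stop. Stays where left; 1 N at the knob turns it. 20 mm wide, 102 mm from pivot to end, underside 20.5 and top 30.5 mm above the worktop: it blocks a mask at deck level and passes 2.5 mm over a seated one.
- hold_knob (a point): Middle of the hold-down arm's black knob, 88 mm from the pivot, 50.5 mm above the worktop. The knob is 18 mm across and stands from 30 to 66 mm above the worktop.
- hold_pivot (a point): The hold-down arm's pivot axis, at the height of the arm's underside: fixture x = -134, y = +40 mm. The arm is 26 mm round there; its screw head reaches 37 mm above the worktop.
- caliper: Bystander: digital caliper, 68 x 225 x 20 mm, lying at the right, before the probe stand. Origin: centre of its underside. The fixed probe stand behind it is 300 mm tall and fills x = 0.46 to 0.76, y = -0.31 to -0.11 m (robot base frame): go round or over it.
- marker: Bystander: white marker pen, 16 x 136 x 14 mm, lying at the left near the worktop's front edge. Origin: centre of its underside.

How it is judged:
On the way, in this order (a step that is already met when the one before it is completed fails the run):
1. the hold-down arm is swung out of the way (more than 1.25 rad open) (value of joint hold_arm above 1.25 rad), for 0.1 s.
2. the cell is home in the nest (y of cell in the frame of fixture between -0.004 and 0.0055 m and x of cell in the frame of fixture between -0.007 and 0.007 m and z of cell in the frame of fixture below 0.003 m and angle between the x axis of cell and the y axis of fixture, either way round below 0.08 rad), for 0.2 s.
3. the mask lies flat on the rails with both pins in its holes (z of each of hole_back, hole_front in the frame of fixture below 0.0145 m and angle between mask's own z axis and vertical below 0.025 rad and horizontal distance between hole_back and pin_back below 0.004 m and horizontal distance between hole_front and pin_front below 0.005 m), for 0.2 s.
4. the hold-down arm is back over the mask (value of joint hold_arm below 0.17 rad), for 0.1 s.
At the end, for the whole second after the job is handed in: Cell flat in the nest, within 5 mm of the end stop and 7 mm of the middle; mask flat on the rails (holes under 2.5 mm above them), back hole within 4 mm and front slot within 5 mm of its pin's centre; hold-down arm within 0.17 rad of its closed stop; cell and mask at rest (all of step 2 and all of step 3 and value of joint hold_arm below 0.17 rad and linear speed of each of mask, cell below 0.01 m/s); the robot touches nothing.
It fails at once if the mask is lifted off (more than 20 mm above the deck's level) (height (world z) of mask above 0.044 m).
It fails at once if the caliper or the marker is moved by more than 25 mm (distance of any of caliper, marker from where it was at the start of the episode above 0.025 m).
It also fails if it takes over 61 s, if anything falls off the work surface, if the arm or the gripper's body presses on something with over 40 N, if the wrist force passes 120 N, or if a joint passes its speed limit or range.

## Robot

A 6-joint arm with a two-finger parallel gripper is mounted at the origin on a cart in front of the work surface, level with it; the furniture and walls round the work are solid. World frame = base frame: x ahead of the robot, y to its left, z up, the work surface at z = 0. Lengths are in m, angles in rad, forces in N, time in s.
With the tool pointing down it reaches from about 0.425 to 0.95 m from the base axis. Payload 3.5 kg.
Tool frame: the origin (TCP) lies on the centre line of the jaws, within the pads' length; the fingertips stand 14 mm ahead of it and the grasp point (between the pads) lies 5 mm behind it (tips_ahead is the distance from the TCP to the fingertips, in m); y points along the fingers, z is the direction in which the jaws open and shut, and the axes are right-handed (so a half turn about y gives the same grasp; the last joint's range is limited). The gripper opens to 85 mm and grips with 20 to 120 N. Pads are 22 mm wide; open, the fingers measure 114 mm over their backs; the gripper's body (76 mm by 85 mm) begins 54 mm behind the grasp point. The pads swing forward as they close: fully open they stand 13 mm farther back than shut.
Start: joints at [1.087, 0.286, 1.577, -0, 1.279, -0.15], TCP at [0.221, 0.638, 0.245] pointing down, gripper open.
Joint ranges: [-2.77, 2.77], [-0.9, 2.22], [0.21, 2.48], [-1.53, 4.67], [0.24, 2.81], [-2.84, 2.84]. Speed limits (rad/s): [2.79, 2.79, 3.14, 3.14, 3.14, 3.14].

## Interface

Orientations are given as a unit quaternion [x, y, z, w].
In Python, from plant import get_state, read_camera, sign_off, tips_ahead gives the robot as it stands.
- The arm moves only by the tool send_rows, never from a script. Its argument "plan" is a list of rows, each a list of 2 entries, a list of its own where there are three numbers: the shift along the tool's x, y, z in units of 12 cm (1.0 is 12 cm), then the turn, a rotation vector about the tool's x, y, z in units of 360 degrees (1.0 is 360 degrees). In form: [[[tx, ty, tz], [rx, ry, rz]], ...]. A call has 1 to 12 rows; each row shifts and turns the commanded pose from where the row before left it, along the tool's axes as they then stand; what a row does not reach is not made up. A row lasts 1/10 s, in which the tool goes at most 50 mm and 8.59 degrees, less where a joint would pass 70% of its speed; a pose out of reach is approached as far as the arm can. A call with a number of a shift or a turn outside -1 to 1 is refused whole. A call with a gripper value outside its range is refused whole. "gripper" is the closure, from 0 (fully open) to 1 (shut), set as the call begins (left out, the last holds). The fingers move at their own pace and stop on an object; "grip_force" is the grip in N (left out, the last holds). Time passes only in rows, so rows that do not move let the fingers close. It gives the time, the measured TCP pose, the force and the opening at its end, in the units of the state.
- get_state(): the state, without advancing time (a new reading comes with each control period).
- read_camera(name): name is "scene" or "top" or "wrist"; returns a dict with "img" (480x640x3 uint8, blue, green, red), "fx", "fy", "cx", "cy" (pixels), "world_from_camera" (4x4, takes a point from camera to world coordinates); the wrist camera has in their place "mount" (4x4, takes a point from camera to tool coordinates, whose origin is the TCP and whose axes are the tool frame's). Camera axes: x right, y down, z forward; pixel columns grow to the right and rows downward; lengths in m; the calibration is good to about 2 mm. A picture is of the moment at which its call begins: read the wrist's pose just before it. There is no depth.
- sign_off(): hands the job in, once; it reports no verdict.
The state is a dict: "time": time; "qpos": joint angles; "dq": joint speeds; "joint_efforts": joint torques, N m; "eef_pos": TCP position; "tcp_rot": TCP orientation; "contact_force": force on the tool from outside, world axes, zero at the start; "wrist_torque": the same for the moment, N m; "opening": opening from 0.0 (shut) to 1.0 (fully open).
Only numpy, scipy, OpenCV 4.12 (cv2) and the standard library are available. Lean on these libraries where they do the work, as an engineer would, in place of code of your own. Each camera call takes 0.05 s, during which the arm holds its last target. There are 200 camera calls.

## Working session

There is one attempt and no reset: what is moved stays moved. The work goes in short steps, Python scripts to look and compute and a tool call to move; the robot and the scene stay as the last step left them, time stands still between calls to the robot, and variables do not carry over. Pictures are saved under pics/ and viewed, about 8 in all and at most 12, crops included, and the job is handed in when it is done.

Besides the shell and the picture viewer there is one more tool, called after ">>>" as a command line: name --argument value ..., lists and objects as JSON in quotes. send_rows: Moves the arm, as the interface text tells. Its arguments: {"type":"object","properties":{"plan":{"type":"array"},"gripper":{"type":"number"},"grip_force":{"type":"number"}},"required":["plan"]}

```bash
mkdir -p pics; ls
python3 - <<'E'
from plant import *
import cv2,numpy as np
print(get_state()); print(tips_ahead)
for n in ("scene","top"):
    c=read_camera(n); cv2.imwrite(f"pics/{n}0.png",c["img"]); print(n,c["fx"],c["fy"],c["cx"],c["cy"]); print(np.round(c["world_from_camera"],4).tolist())
c=read_camera("wrist"); print(np.round(c["mount"],4).tolist(),c["fx"])
E
```

```text
pics
{'time': 0.0, 'qpos': array([ 1.08701584e+00,  2.87179153e-01,  1.57818649e+00,  1.31794365e-05,
        1.27858971e+00, -1.50035395e-01]), 'dq': array([-0.00069653,  0.00062566, -0.00094061,  0.00076716, -0.0019335 ,
       -0.00052721]), 'joint_efforts': array([-2.23392303e-04, -4.06006908e+01, -2.92616147e+01, -1.64031567e-04,
        6.00930594e-03,  3.34607904e-06]), 'eef_pos': array([0.22081659, 0.63719783, 0.243933  ]), 'tcp_rot': array([ 0.69807605, -0.11771564,  0.11718653, -0.69649133]), 'contact_force': array([-0.70004952,  0.69200618, -0.93686658]), 'wrist_torque': array([-0.01019801,  0.0163574 ,  0.01325971]), 'opening': 1.001416637075632}
0.014
scene 558.874620276721 558.874620276721 320.1088697435134 230.17806270329888
[[0.8527, -0.3943, 0.3426, 0.0508], [-0.5222, -0.6257, 0.5795, -0.7121], [-0.0142, -0.6731, -0.7394, 1.0933], [0.0, 0.0, 0.0, 1.0]]
top 480.27686317619225 480.27686317619225 318.31348339873773 244.25171741903554
[[0.0216, -0.9766, 0.2141, 0.2992], [-0.9998, -0.0223, -0.0007, 0.1033], [0.0055, -0.2141, -0.9768, 1.1311], [0.0, 0.0, 0.0, 1.0]]
[[0.0008, 0.9553, 0.2956, -0.0749], [0.0006, -0.2956, 0.9553, -0.129], [1.0, -0.0006, -0.0008, -0.0004], [0.0, 0.0, 0.0, 1.0]] 400.2109554404385
```

View pics/top0.png

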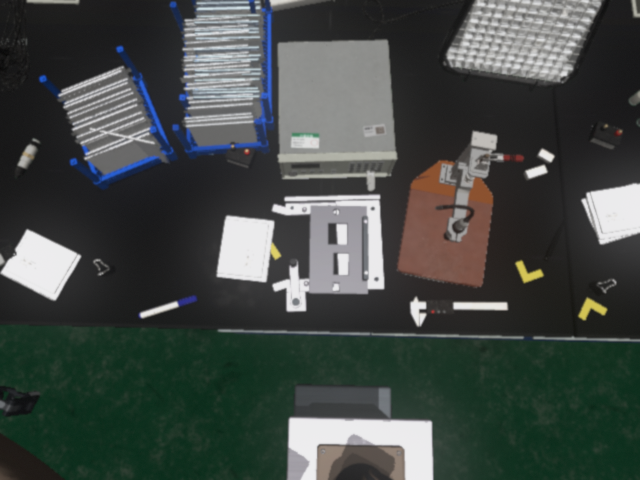

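View pics/scene0.png

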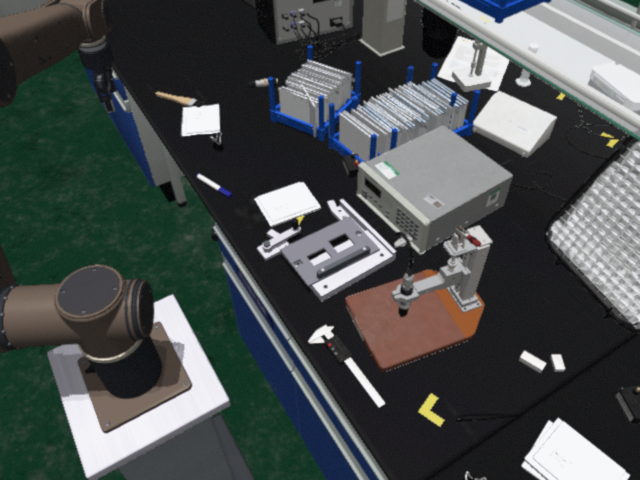

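Top view: nest/mask at about (340,248), cell at (246,248) left of it, hold arm with its knob at (293,265), caliper (460,307), marker (168,307). Enlarging the fixture.

```bash
cat > h.py <<'E'
import numpy as np,cv2
from plant import *
def ray(c,uv,z,W=None):
    W=c["world_from_camera"] if W is None else W
    d=W[:3,:3]@np.array([(uv[0]-c["cx"])/c["fx"],(uv[1]-c["cy"])/c["fy"],1]); o=W[:3,3]
    return (o+d*(z-o[2])/d[2])
def proj(c,p):
    W=c["world_from_camera"]; q=W[:3,:3].T@(np.array(p)-W[:3,3]); return np.array([c["fx"]*q[0]/q[2]+c["cx"],c["fy"]*q[1]/q[2]+c["cy"]])
E
python3 - <<'E'
from h import *
c=read_camera("top"); im=c["img"][180:325,205:405]
im=cv2.resize(im,None,fx=4,fy=4,interpolation=cv2.INTER_CUBIC); cv2.imwrite("pics/c0.png",im)
g=cv2.cvtColor(c["img"],cv2.COLOR_BGR2GRAY)
m=np.zeros_like(g);m[205:295,205:280]=(g[205:295,205:280]>190)
n,l,s,ce=cv2.connectedComponentsWithStats(m)
for i in range(1,n):
    if s[i,4]>500:
        cs,_=cv2.findContours((l==i).astype('uint8'),cv2.RETR_EXTERNAL,2)
        r=cv2.boxPoints(cv2.minAreaRect(cs[0])); print(s[i],r.tolist(),[np.round(ray(c,p,.009),4)[:2].tolist() for p in r])
E
```

```text
[ 217  216   62   66 3036] [[216.76829528808594, 276.0853576660156], [223.52439880371094, 215.28050231933594], [281.69512939453125, 221.74392700195312], [274.93902587890625, 282.54876708984375]] [[0.463, 0.3398], [0.6117, 0.3334], [0.5988, 0.1921], [0.4507, 0.2023]]
```

View pics/c0.png

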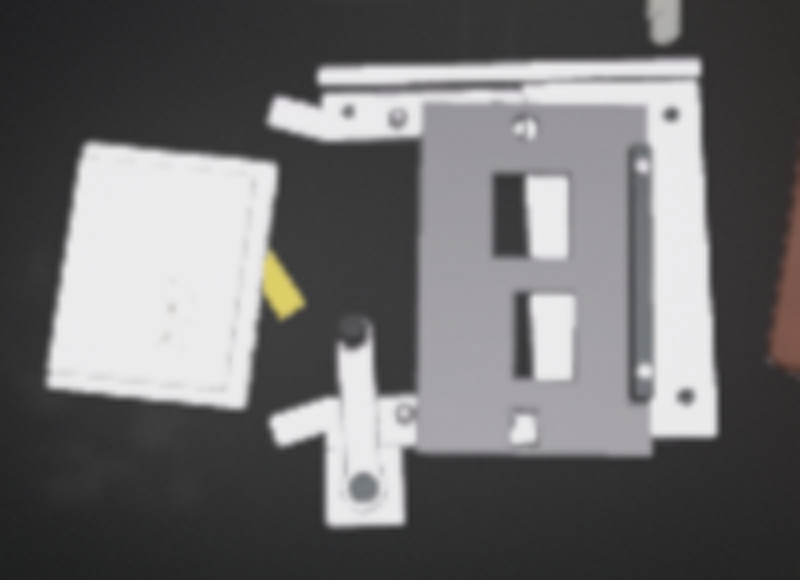

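```bash
cat >> h.py <<'E'
def fit(P,Q):
    P=np.array(P);Q=np.array(Q)  # fixture->world
    p=P-P.mean(0);q=Q-Q.mean(0)
    a=np.arctan2((p[:,0]*q[:,1]-p[:,1]*q[:,0]).sum(),(p*q).sum())
    R=np.array([[np.cos(a),-np.sin(a)],[np.sin(a),np.cos(a)]]); t=Q.mean(0)-R@P.mean(0)
    return a,t,R,Q-(P@R.T+t)
E
python3 - <<'E'
from h import *
c=read_camera("top")
f=lambda X,Y,z:ray(c,(205+X/4-.375,180+Y/4-.375),z)[:2]
P=[(.090,.016),(-.090,.016),(-.134,.040),(-.108,-.165),(.1065,-.165),(.1165,.062)]
Q=[f(398,117,.023),f(404,413,.022),f(363,488,.037),f(717,436,.024),f(700,78,.034),f(318,67,.034)]
a,t,R,r=fit(P,Q); print("fix",a,t,np.round(r,4).tolist())
w=lambda p:(np.array(p)-t)@R
print("knob f",w(f(352,328,.066)), "arm ang",np.arctan2(*(w(f(352,328,.066))-[-.134,.04])[::-1]))
for p in [(85,142),(277,163),(246,409),(47,387)]: print("cell",w(f(*p,.009)),f(*p,.009))
for p in [(423,103),(647,105),(652,456),(416,453)]: print("mask",w(f(*p,.030)))
for p in [(641,146),(641,402)]: print("bar",w(f(*p,.052)))
E
```

```text
fix 0.04663442708459876 [0.54012697 0.11834544] [[-0.0011, -0.0002], [0.0003, -0.0002], [0.0, -0.0004], [0.0003, -0.0001], [-0.0008, -0.0001], [0.0013, 0.0009]]
knob f [-0.04686166  0.04331708] arm ang 0.03804844033722932
cell [0.08178446 0.20582372] [0.61222752 0.32775798]
cell [0.06589311 0.08975758] [0.60176416 0.21107721]
cell [-0.0832883   0.10873663] [0.45186019 0.22308116]
cell [-0.06741281  0.22574686] [0.46226369 0.34070426]
mask [0.09519065 0.00067471]
mask [ 0.09082225 -0.13310562]
mask [-0.11906336 -0.12622584]
mask [-0.11403585  0.00918671]
bar [ 0.05938698 -0.12586836]
bar [-0.09077732 -0.11899003]
```

The pictures give me the fixture at about (0.540, 0.118) with yaw 0.047. The cell is turned −0.13 rad, and the mask is −12 mm in x with yaw −0.035. The hold-down arm is closed. Next I work out the tool orientation and the first moves.

```bash
cat >> h.py <<'E'
from scipy.spatial.transform import Rotation as Ro
YAW=0.0466;T0=np.array([.540,.1183])
c_,s_=np.cos(YAW),np.sin(YAW); RF=np.array([[c_,-s_],[s_,c_]])
def f2w(p): return RF@np.array(p)+T0
def w2f(p): return RF.T@(np.array(p)-T0)
RT=np.array([[s_,0,c_],[-c_,0,s_],[0,-1,0]]) # tool x=-fy,y=-up,z=fx
def where():
    s=get_state(); R=Ro.from_quat(s["tcp_rot"]).as_matrix(); p=s["eef_pos"]
    print("t",round(s["time"],2),"f",np.round(w2f(p[:2])*1e3,1),"z",round(p[2]*1e3,1),"F",np.round(RF.T@s["contact_force"][:2],1),round(s["contact_force"][2],1),"op",round(s["opening"],2))
    print(" turn err units",np.round(Ro.from_matrix(R.T@RT).as_rotvec()/2/np.pi,4),"q",np.round(s["qpos"],2))
    return s,R
def go(fx,fy,z):
    s,R=where(); d=np.array([*f2w((fx,fy)),z])-s["eef_pos"]
    print(" go fixture",(fx,fy,z),"aligned-tool shift",np.round(RT.T@d/.12,3),"now-tool",np.round(R.T@d/.12,3),"world mm",np.round(d*1e3))
E
python3 - <<'E'
from h import *
s,R=where(); print(np.round(R,3)); go(-.046,0,.16)
E
```

```text
t 0.25 f [-294.5  533.5] z 244.6 F [ 0.5 -0.1] -0.9 op 1.0
 turn err units [2.000e-04 1.895e-01 1.000e-04] q [ 1.09  0.29  1.58  0.    1.28 -0.15]
[[ 0.945 -0.001  0.328]
 [-0.328 -0.001  0.945]
 [-0.    -1.    -0.001]]
t 0.25 f [-294.5  533.5] z 244.6 F [ 0.5 -0.1] -0.9 op 1.0
 turn err units [2.000e-04 1.895e-01 1.000e-04] q [ 1.09  0.29  1.58  0.    1.28 -0.15]
 go fixture (-0.046, 0, 0.16) aligned-tool shift [4.446 0.705 2.071] now-tool [ 3.573  0.709 -3.358] world mm [ 273. -521.  -85.]
```

>>> send_rows --plan '[[[0.284, 0.05, -0.267], [0, 0.0237, 0]], [[0.321, 0.05, -0.222], [0, 0.0237, 0]], [[0.35, 0.05, -0.172], [0, 0.0237, 0]], [[0.372, 0.05, -0.118], [0, 0.0237, 0]], [[0.385, 0.05, -0.062], [0, 0.0237, 0]], [[0.39, 0.05, -0.004], [0, 0.0237, 0]], [[0.386, 0.05, 0.054], [0, 0.0237, 0]], [[0.374, 0.05, 0.111], [0, 0.0237, 0]], [[0.353, 0.05, 0.165], [0, 0, 0]], [[0.353, 0.05, 0.165], [0, 0, 0]], [[0.353, 0.05, 0.165], [0, 0, 0]], [[0.353, 0.05, 0.165], [0, 0, 0]]]' --gripper 1 --grip_force 40

```text
time: 1.45
eef_pos: [0.4823, 0.1386, 0.1734]
tcp_rot: [-0.511, 0.488, -0.489, 0.511]
contact_force: [0.3, 0.8, -0.0]
opening: 0.004
```

Run:
```python
from h import *
go(-.046,.0,.12)
s,R=where()
c=read_camera("wrist"); cv2.imwrite("pics/w1.png",c["img"])
W=np.eye(4);W[:3,:3]=R;W[:3,3]=s["eef_pos"];W=W@c["mount"]
np.savez("w1.npz",W=W,K=[c["fx"],c["fy"],c["cx"],c["cy"]])
print(tips_ahead)
```

```text
t 1.45 f [-56.7  23. ] z 173.4 F [0.4 0.8] -0.0 op 0.0
 turn err units [-0.0001 -0.0002 -0.    ] q [ 0.08 -0.03  2.06  0.    1.11  0.03]
 go fixture (-0.046, 0.0, 0.12) aligned-tool shift [0.191 0.445 0.089] now-tool [0.191 0.445 0.089] world mm [ 12. -22. -53.]
t 1.45 f [-56.7  23. ] z 173.4 F [0.4 0.8] -0.0 op 0.0
 turn err units [-0.0001 -0.0002 -0.    ] q [ 0.08 -0.03  2.06  0.    1.11  0.03]
0.014
```

View pics/w1.png

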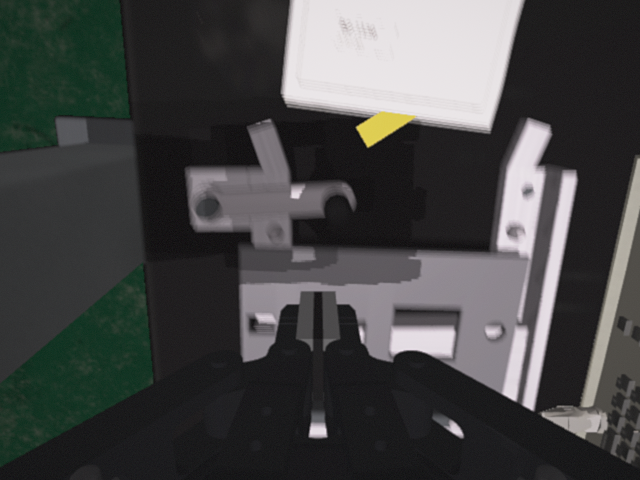

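Wrist view: knob at (335,208), pivot at (207,207), arm closed, cell at the top, and the mask edge below the fingers. The layout matches. I'll lower beside the knob.

>>> send_rows --plan '[[[0.125, 0.2, 0.089], [0, 0, 0]], [[0, 0.35, 0], [0, 0, 0]], [[0, 0.36, 0], [0, 0, 0]], [[0, 0, 0], [0, 0, 0]]]'

```text
time: 1.9
eef_pos: [0.4877, 0.1255, 0.058]
tcp_rot: [0.515, -0.492, 0.485, -0.507]
contact_force: [-0.7, 0.3, -0.6]
opening: 0.0
```

>>> send_rows --plan '[[[-0.1, 0, 0], [0, 0, 0]], [[-0.1, 0, 0.011], [0, 0, 0]], [[-0.11, 0, 0.011], [0, 0, 0]], [[-0.11, 0, -0.023], [0, 0, 0]], [[-0.11, 0, -0.023], [0, 0, 0]], [[-0.098, 0, -0.054], [0, 0, 0]], [[-0.098, 0, -0.054], [0, 0, 0]], [[-0.079, 0, -0.082], [0, 0, 0]], [[-0.079, 0, -0.082], [0, 0, 0]], [[-0.05, 0, -0.101], [0, 0, 0]], [[-0.05, 0, -0.101], [0, 0, 0]], [[-0.017, 0, -0.074], [0, 0, 0]]]'

```text
time: 3.1
eef_pos: [0.4176, 0.2432, 0.064]
tcp_rot: [0.512, -0.488, 0.488, -0.511]
contact_force: [1.0, -1.0, 0.4]
opening: -0.003
```

Run:
```python
from h import *
go(-.1235,.130,.064)
c=read_camera("top"); cv2.imwrite("pics/t2.png",cv2.resize(c["img"][180:325,205:405],None,fx=4,fy=4,interpolation=cv2.INTER_CUBIC))
```

```text
t 3.1 f [-116.4  130.4] z 64.0 F [ 1.  -1.1] 0.4 op -0.0
 turn err units [ 0.     -0.0001 -0.    ] q [0.32 0.1  2.16 0.   0.88 0.27]
 go fixture (-0.1235, 0.13, 0.064) aligned-tool shift [ 0.004  0.    -0.059] now-tool [ 0.004  0.    -0.059] world mm [-7. -1. -0.]
```

View pics/t2.png

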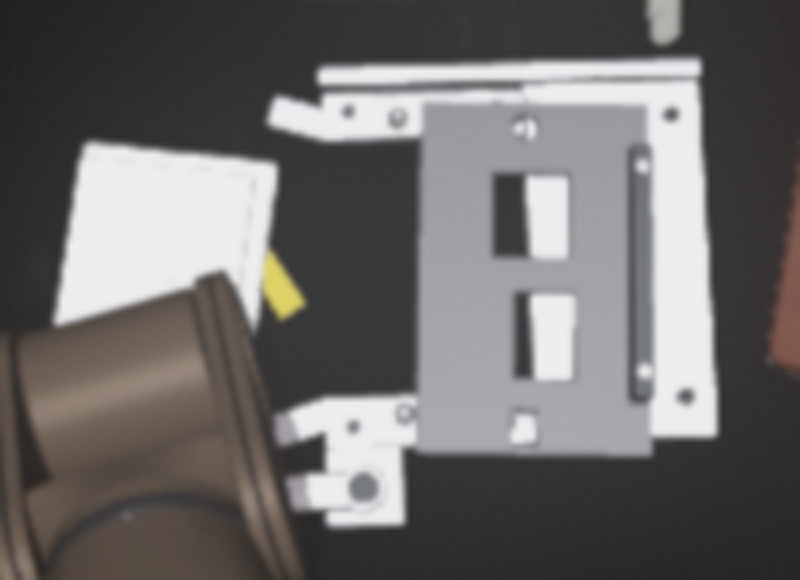

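The arm is at about 1.6 rad, pointing along +y. I'll nudge it to the stop, retreat up, open, and go to the cell's outer side.

>>> send_rows --plan '[[[0, 0, -0.06], [0, 0, 0]], [[0, 0, -0.03], [0, 0, 0]], [[0, 0, 0.1], [0, 0, 0]], [[0, -0.35, 0], [0, 0, 0]], [[0, -0.2, 0], [0, 0, 0]]]'

```text
time: 3.65
eef_pos: [0.4219, 0.2428, 0.1316]
tcp_rot: [-0.511, 0.489, -0.489, 0.511]
contact_force: [0.6, 0.5, 0.0]
opening: 0.004
```

>>> send_rows --plan '[[[-0.25, 0, 0.24], [0, 0, 0]], [[-0.25, 0, 0.24], [0, 0, 0]], [[-0.25, 0, 0.23], [0, 0, 0]], [[-0.25, 0, 0.22], [0, 0, 0]], [[0, 0.3, 0], [0, 0, 0]], [[0, 0.3, 0], [0, 0, 0]], [[0, 0, 0], [0, 0, 0]]]' --gripper 0

```text
time: 4.35
eef_pos: [0.5231, 0.3657, 0.0514]
tcp_rot: [0.515, -0.49, 0.487, -0.507]
contact_force: [-1.9, -0.5, -0.2]
opening: 1.001
```

Run:
```python
from h import *
go(0,.252,.02)
c=read_camera("wrist"); cv2.imwrite("pics/w2.png",c["img"])
print(tips_ahead)
```

```text
t 4.35 f [ -5.4 247.9] z 51.4 F [-1.9 -0.4] -0.2 op 1.0
 turn err units [ 0.0018 -0.0002  0.0008] q [ 0.45  0.43  1.78 -0.    0.95  0.41]
 go fixture (0, 0.252, 0.02) aligned-tool shift [-0.034  0.262  0.045] now-tool [-0.035  0.261  0.048] world mm [  5.   4. -31.]
0.014
```

View pics/w2.png

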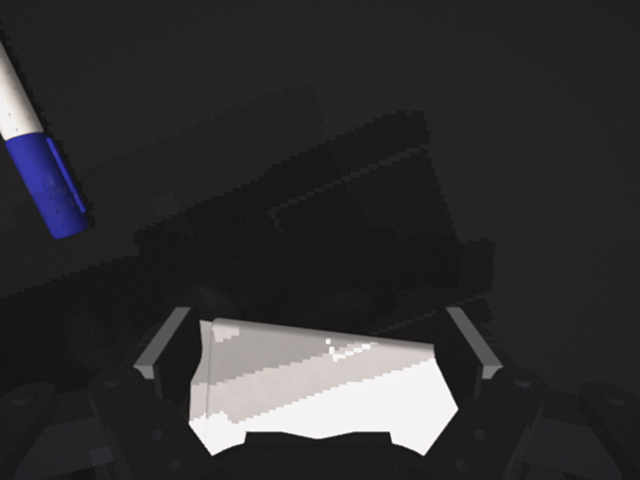

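Wrist view: open fingers at about (165,340) and (472,340), outside the cell's outer edge (215,318)–(432,347). The marker, upper left, is clear. When open, the tips look to be about level with the TCP, so I'll lower with a force check.

>>> send_rows --plan '[[[-0.05, 0.1, 0.045], [0, 0, 0]], [[0, 0.17, 0], [0, 0, 0]], [[0, 0.04, 0], [0, 0, 0]], [[0, 0.02, 0], [0, 0, 0]], [[0, 0, 0], [0, 0, 0]]]'

```text
time: 4.9
eef_pos: [0.5321, 0.3743, 0.0199]
tcp_rot: [-0.511, 0.488, -0.489, 0.512]
contact_force: [0.7, 0.1, -0.6]
opening: 0.999
```

>>> send_rows --plan '[[[0, 0.02, 0], [0, 0, 0]], [[0, 0.02, 0], [0, 0, 0]], [[0, 0.0, 0], [0, 0, 0]]]'

```text
time: 5.2
eef_pos: [0.5313, 0.374, 0.0138]
tcp_rot: [-0.511, 0.488, -0.488, 0.511]
contact_force: [0.3, 0.1, -0.7]
opening: 1.002
```

>>> send_rows --plan '[[[0, 0.02, 0], [0, 0, 0]], [[0, 0.02, 0], [0, 0, 0]], [[0, 0.0, 0], [0, 0, 0]]]'

```text
time: 5.5
eef_pos: [0.531, 0.3739, 0.0084]
tcp_rot: [0.512, -0.489, 0.488, -0.511]
contact_force: [0.5, -0.5, -0.4]
opening: 1.002
```

>>> send_rows --plan '[[[0, 0.015, 0], [0, 0, 0]], [[0, 0.015, 0], [0, 0, 0]], [[0, 0.0, 0], [0, 0, 0]]]'

```text
time: 5.8
eef_pos: [0.5311, 0.374, 0.0049]
tcp_rot: [0.512, -0.489, 0.488, -0.511]
contact_force: [0.2, 0.8, -0.6]
opening: 1.004
```

Run:
```python
from h import *
go(0,.0705,.005)
```

```text
t 5.8 f [  3.  255.8] z 4.9 F [0.2 0.8] -0.6 op 1.0
 turn err units [ 0.0001 -0.0001  0.    ] q [0.46 0.51 1.76 0.   0.87 0.41]
 go fixture (0, 0.0705, 0.005) aligned-tool shift [ 1.544e+00 -1.000e-03 -2.500e-02] now-tool [ 1.544 -0.    -0.024] world mm [   6. -185.    0.]
```

>>> send_rows --plan '[[[0.08, 0, -0.015], [0, 0, 0]], [[0.08, 0, -0.01], [0, 0, 0]], [[0.08, 0, 0], [0, 0, 0]], [[0.08, 0, 0], [0, 0, 0]], [[0.08, 0, 0], [0, 0, 0]], [[0.08, 0, 0], [0, 0, 0]], [[0.08, 0, 0], [0, 0, 0]], [[0.08, 0, 0], [0, 0, 0]], [[0.08, 0, 0], [0, 0, 0]], [[0, 0, 0], [0, 0, 0]]]'

```text
time: 6.8
eef_pos: [0.5326, 0.286, 0.0053]
tcp_rot: [0.511, -0.488, 0.489, -0.511]
contact_force: [-0.2, 0.4, -0.3]
opening: 1.003
```

Run:
```python
from h import *
go(0,.0705,.005)
c=read_camera("top"); cv2.imwrite("pics/t3.png",cv2.resize(c["img"][180:325,205:405],None,fx=4,fy=4,interpolation=cv2.INTER_CUBIC))
```

```text
t 6.8 f [  0.5 167.9] z 5.3 F [-0.1  0.4] -0.3 op 1.0
 turn err units [-0.     -0.0003  0.0001] q [ 0.33  0.44  1.87 -0.    0.83  0.28]
 go fixture (0, 0.0705, 0.005) aligned-tool shift [ 0.811  0.002 -0.004] now-tool [ 0.811  0.003 -0.002] world mm [  4. -97.  -0.]
```

View pics/t3.png

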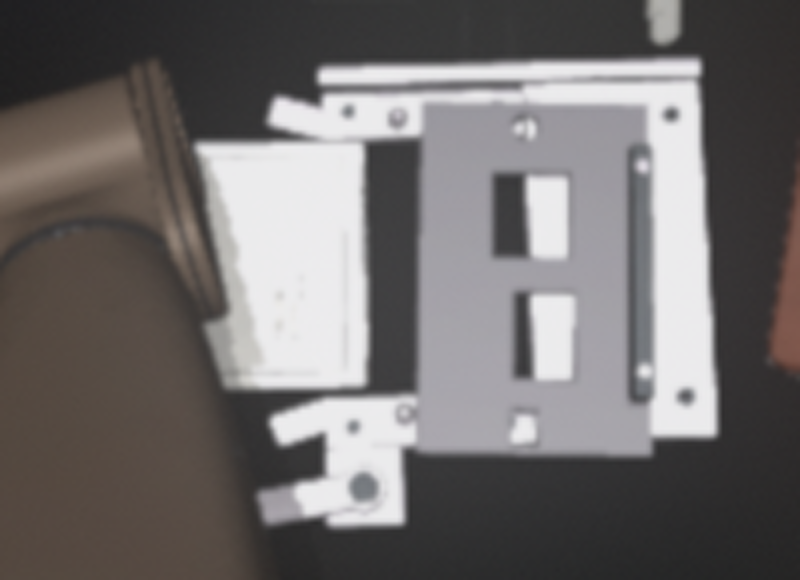

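The cell is squared to the fixture (leading edge (365,143)–(367,387)) and entering between the rails, about 3 mm towards the back. Continuing with a slight −x drift.

>>> send_rows --plan '[[[0.07, 0, -0.005], [0, 0, 0]], [[0.07, 0, -0.005], [0, 0, 0]], [[0.07, 0, -0.005], [0, 0, 0]], [[0.07, 0, -0.005], [0, 0, 0]], [[0.07, 0, 0], [0, 0, 0]], [[0.07, 0, 0], [0, 0, 0]], [[0.07, 0, 0], [0, 0, 0]], [[0.07, 0, 0], [0, 0, 0]], [[0.07, 0, 0], [0, 0, 0]], [[0.07, 0, 0], [0, 0, 0]], [[0, 0, 0], [0, 0, 0]]]'

```text
time: 7.95
eef_pos: [0.5336, 0.2023, 0.005]
tcp_rot: [0.511, -0.489, 0.489, -0.511]
contact_force: [-0.4, -0.0, -0.1]
opening: 1.001
```

>>> send_rows --plan '[[[0.03, 0, 0], [0, 0, 0]], [[0.03, 0, 0], [0, 0, 0]], [[0.02, 0, 0], [0, 0, 0]], [[0, 0, 0], [0, 0, 0]]]'

```text
time: 8.35
eef_pos: [0.5341, 0.1937, 0.0052]
tcp_rot: [0.511, -0.488, 0.488, -0.511]
contact_force: [0.6, 0.2, -0.2]
opening: 0.997
```

Run:
```python
from h import *
go(0,.0705,.005)
```

```text
t 8.35 f [-2.4 75.6] z 5.2 F [0.6 0.1] -0.2 op 1.0
 turn err units [ 0.0001 -0.0002  0.    ] q [ 0.17  0.37  1.97 -0.    0.8   0.12]
 go fixture (0, 0.0705, 0.005) aligned-tool shift [0.043 0.002 0.02 ] now-tool [0.043 0.002 0.02 ] world mm [ 3. -5. -0.]
```

Creep until contact force appears.

>>> send_rows --plan '[[[0.02, 0, 0], [0, 0, 0]], [[0.02, 0, 0], [0, 0, 0]], [[0, 0, 0], [0, 0, 0]]]'

```text
time: 8.65
eef_pos: [0.5344, 0.189, 0.0053]
tcp_rot: [0.511, -0.488, 0.489, -0.511]
contact_force: [-0.0, 0.3, -0.1]
opening: 1.004
```

>>> send_rows --plan '[[[0.01, 0, 0], [0, 0, 0]], [[0.01, 0, 0], [0, 0, 0]], [[0, 0, 0], [0, 0, 0]]]'

```text
time: 8.95
eef_pos: [0.5341, 0.1883, 0.0054]
tcp_rot: [-0.511, 0.489, -0.488, 0.512]
contact_force: [-1.5, 6.1, -0.2]
opening: 1.002
```

The end stop is met at 6 N. I'll retreat, rise, close, and move above the bar's front end.

>>> send_rows --plan '[[[-0.1, 0, 0], [0, 0, 0]], [[0, -0.3, 0], [0, 0, 0]], [[0, -0.4, 0], [0, 0, 0]], [[0, -0.4, 0], [0, 0, 0]], [[0, -0.1, 0], [0, 0, 0]]]'

```text
time: 9.45
eef_pos: [0.5377, 0.1998, 0.1564]
tcp_rot: [-0.508, 0.486, -0.491, 0.515]
contact_force: [0.9, -0.3, -0.2]
opening: 1.003
```

>>> send_rows --plan '[[[0.278, 0, -0.161], [0, 0, 0]], [[0.278, 0, -0.161], [0, 0, 0]], [[0.278, 0, -0.161], [0, 0, 0]], [[0.278, 0, -0.161], [0, 0, 0]], [[0.278, 0, -0.161], [0, 0, 0]], [[0.278, 0, -0.161], [0, 0, 0]], [[0, 0, 0], [0, 0, 0]]]' --gripper 1

```text
time: 10.15
eef_pos: [0.4256, -0.0089, 0.1487]
tcp_rot: [0.511, -0.49, 0.49, -0.51]
contact_force: [-0.2, 0.9, -1.1]
opening: 0.004
```

Run:
```python
from h import *
go(-.116,-.122,.05)
s,R=where()
c=read_camera("wrist"); cv2.imwrite("pics/w4.png",c["img"])
W=np.eye(4);W[:3,:3]=R;W[:3,3]=s["eef_pos"];W=W@c["mount"]
np.savez("w4.npz",W=W,K=[c["fx"],c["fy"],c["cx"],c["cy"]])
c=read_camera("top"); cv2.imwrite("pics/t4.png",cv2.resize(c["img"][180:325,205:405],None,fx=4,fy=4,interpolation=cv2.INTER_CUBIC))
```

```text
t 10.15 f [-120.2 -121.7] z 148.7 F [-0.2  0.9] -1.1 op 0.0
 turn err units [ 0.0002 -0.0009  0.0002] q [-0.26 -0.18  2.25 -0.    1.07 -0.3 ]
 go fixture (-0.116, -0.122, 0.05) aligned-tool shift [0.002 0.822 0.035] now-tool [0.001 0.822 0.036] world mm [  4.  -0. -99.]
t 10.15 f [-120.2 -121.7] z 148.7 F [-0.2  0.9] -1.1 op 0.0
 turn err units [ 0.0002 -0.0009  0.0002] q [-0.26 -0.18  2.25 -0.    1.07 -0.3 ]
```

View pics/t4.png

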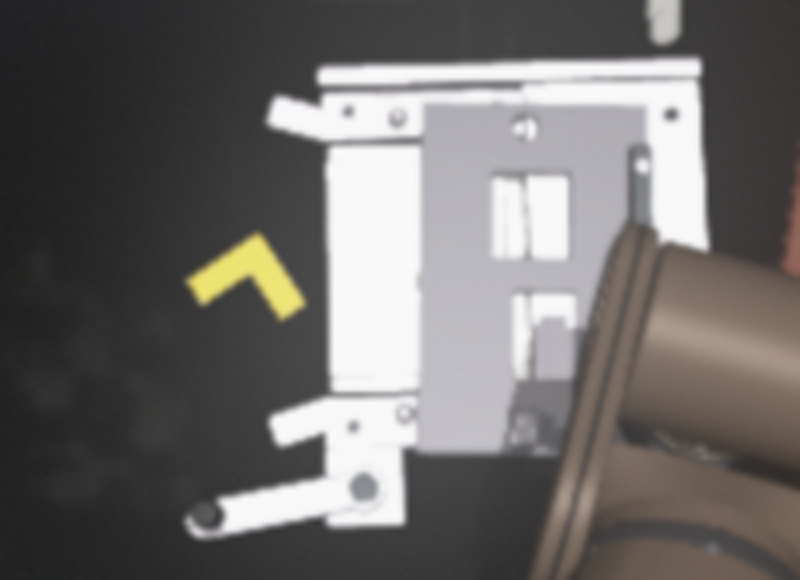

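The cell is home: its outer edge is at X≈329 and square, and it shows through the windows against the deck edge. The hold-down arm is fully open. Lowering beside the bar's front end.

>>> send_rows --plan '[[[0, 0.27, 0.05], [0, 0.0, 0]], [[0, 0.28, 0], [0, 0, 0]], [[0, 0.27, 0], [0, 0, 0]], [[0, 0, 0], [0, 0, 0]], [[0, 0, 0], [0, 0, 0]]]'

```text
time: 10.75
eef_pos: [0.4334, -0.0053, 0.0508]
tcp_rot: [0.512, -0.489, 0.488, -0.511]
contact_force: [1.1, -0.8, -1.1]
opening: -0.002
```

Run:
```python
from h import *
go(-.0905,-.122,.05)
```

```text
t 10.75 f [-112.2 -118.5] z 50.8 F [ 1.1 -0.9] -1.1 op -0.0
 turn err units [ 0.0002  0.0001 -0.0001] q [-0.25  0.02  2.28  0.    0.84 -0.29]
 go fixture (-0.0905, -0.122, 0.05) aligned-tool shift [0.029 0.007 0.181] now-tool [0.029 0.007 0.181] world mm [22. -2. -1.]
```

>>> send_rows --plan '[[[0, 0, 0.03], [0, 0, 0]], [[0, 0, 0.03], [0, 0, 0]], [[0, 0, 0.03], [0, 0, 0]], [[0, 0, 0.03], [0, 0, 0]], [[0, 0, 0.03], [0, 0, 0]], [[0, 0, 0], [0, 0, 0]]]'

```text
time: 11.35
eef_pos: [0.4511, -0.0055, 0.0515]
tcp_rot: [0.512, -0.489, 0.488, -0.511]
contact_force: [-4.4, -1.3, 3.0]
opening: 0.004
```

>>> send_rows --plan '[[[0, 0, 0.015], [0, 0, 0]], [[0, 0, 0.015], [0, 0, 0]], [[0, 0, 0], [0, 0, 0]]]'

```text
time: 11.65
eef_pos: [0.4542, -0.0054, 0.0513]
tcp_rot: [0.512, -0.489, 0.488, -0.511]
contact_force: [-5.6, -0.7, 4.2]
opening: 0.002
```

Run:
```python
from h import *
go(-.0905,-.122,.05)
```

```text
t 11.65 f [ -91.4 -119.5] z 51.3 F [-5.6 -0.5] 4.2 op 0.0
 turn err units [ 0.0004 -0.0001  0.    ] q [-0.24  0.07  2.23 -0.    0.85 -0.28]
 go fixture (-0.0905, -0.122, 0.05) aligned-tool shift [0.021 0.011 0.008] now-tool [0.021 0.011 0.008] world mm [ 1. -2. -1.]
```

>>> send_rows --plan '[[[0, 0, -0.1], [0, 0, 0]], [[0, -0.4, 0], [0, 0, 0]], [[0, -0.35, 0], [0, 0, 0]], [[0.09, 0, 0.3], [0, 0, 0]], [[0.09, 0, 0.3], [0, 0, 0]], [[0.09, 0, 0.27], [0, 0, 0]], [[0, 0, 0], [0, 0, 0]]]' --gripper 0

```text
time: 12.35
eef_pos: [0.5521, -0.0347, 0.1421]
tcp_rot: [-0.51, 0.487, -0.49, 0.512]
contact_force: [-1.0, 0.4, 0.5]
opening: 1.001
```

Run:
```python
from h import *
s,R=where()
c=read_camera("wrist"); cv2.imwrite("pics/w5.png",c["img"])
W=np.eye(4);W[:3,:3]=R;W[:3,3]=s["eef_pos"];W=W@c["mount"]
np.savez("w5.npz",W=W,K=[c["fx"],c["fy"],c["cx"],c["cy"]])
go(0,-.15,.034)
```

```text
t 12.35 f [   5.  -153.4] z 142.1 F [-1.   0.5] 0.5 op 1.0
 turn err units [-0.0009 -0.0003  0.0002] q [-0.25  0.13  1.96  0.    1.05 -0.29]
t 12.4 f [   2.8 -152.5] z 141.2 F [-0.3 -0. ] -0.1 op 1.0
 turn err units [-0.0003 -0.0003  0.    ] q [-0.25  0.12  1.97  0.    1.05 -0.29]
 go fixture (0, -0.15, 0.034) aligned-tool shift [-0.021  0.894 -0.023] now-tool [-0.021  0.894 -0.025] world mm [  -3.    2. -107.]
```

View pics/w5.png

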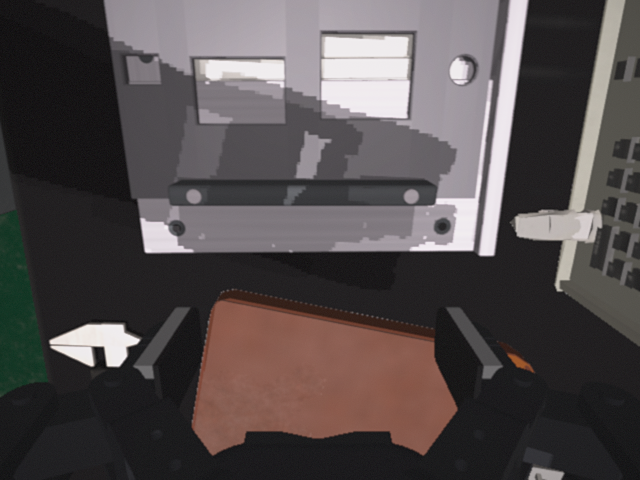

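Wrist view: bar ends at (170,192) and (436,192), back hole (463,70), front slot (143,69), with the mask close along the fence on the right.

Run:
```python
from h import *
d=np.load("w5.npz"); c=dict(zip(("fx","fy","cx","cy"),d["K"])); W=d["W"]
for n,u,v,z in [("barL",170,182,.052),("barR",436,181,.052),("holeB",463,70,.030),("slotF",143,69,.030),("maskR bottom",476,198,.030),("deckFL",145,252,.024),("deckR",474,250,.024),("fence",495,254,.034)]:
    print(n,np.round(w2f(ray(c,(u,v),z,W)[:2])*1e3,1))
```

```text
barL [ -75.2 -114.8]
barR [  70.9 -114.8]
holeB [ 87.4 -56.2]
slotF [-91.1 -55.3]
maskR bottom [ 103.1 -129. ]
deckFL [-106.8 -165.3]
deckR [ 108.2 -164.9]
fence [ 117.6 -164.1]
```

The mask is square to the fixture, about 2 mm from centre and within the noses' capture. Lowering behind the bar.

>>> send_rows --plan '[[[-0.02, 0.3, -0.023], [0, 0, 0]], [[0, 0.3, 0], [0, 0, 0]], [[0, 0.25, 0], [0, 0, 0]], [[0, 0.04, 0], [0, 0, 0]], [[0, 0, 0], [0, 0, 0]]]'

```text
time: 12.9
eef_pos: [0.5443, -0.0306, 0.0335]
tcp_rot: [0.512, -0.489, 0.488, -0.511]
contact_force: [-0.4, 0.1, 0.2]
opening: 0.998
```

>>> send_rows --plan '[[[-0.06, 0, 0], [0, 0, 0]], [[-0.06, 0, 0], [0, 0, 0]], [[-0.05, 0, 0.003], [0, 0, 0]], [[-0.05, 0, 0.003], [0, 0, 0]], [[-0.05, 0, 0.003], [0, 0, 0]], [[-0.05, 0, 0.003], [0, 0, 0]], [[-0.05, 0, 0.003], [0, 0, 0]], [[-0.05, 0, 0.003], [0, 0, 0]], [[-0.05, 0, 0], [0, 0, 0]], [[-0.05, 0, 0], [0, 0, 0]], [[0, 0, 0], [0, 0, 0]]]'

```text
time: 14.0
eef_pos: [0.547, 0.0315, 0.0362]
tcp_rot: [-0.511, 0.487, -0.49, 0.512]
contact_force: [1.3, -2.7, 1.9]
opening: 1.0
```

Run:
```python
from h import *
go(0.002,-.068,.034)
```

```text
t 14.0 f [  3. -87.] z 36.2 F [ 1.2 -2.7] 1.9 op 1.0
 turn err units [-0.0007  0.      0.0002] q [-0.13  0.28  2.02 -0.    0.84 -0.17]
 go fixture (0.002, -0.068, 0.034) aligned-tool shift [-0.159  0.019 -0.008] now-tool [-0.159  0.018 -0.008] world mm [-2. 19. -2.]
```

>>> send_rows --plan '[[[-0.03, 0, 0], [0, 0, 0]], [[-0.03, 0, 0], [0, 0, 0]], [[-0.03, 0, 0], [0, 0, 0]], [[-0.02, 0, 0], [0, 0, 0]], [[0, 0, 0], [0, 0, 0]]]'

```text
time: 14.5
eef_pos: [0.5463, 0.044, 0.0359]
tcp_rot: [-0.511, 0.487, -0.49, 0.512]
contact_force: [0.3, -4.6, 3.4]
opening: 0.999
```

Run:
```python
from h import *
go(0.002,-.068,.034)
s,R=where()
c=read_camera("wrist"); cv2.imwrite("pics/w6.png",c["img"])
W=np.eye(4);W[:3,:3]=R;W[:3,3]=s["eef_pos"];W=W@c["mount"]
np.savez("w6.npz",W=W,K=[c["fx"],c["fy"],c["cx"],c["cy"]])
```

```text
t 14.5 f [  2.8 -74.5] z 35.9 F [ 0.1 -4.6] 3.4 op 1.0
 turn err units [-0.0007 -0.0001  0.0003] q [-0.1   0.28  2.01 -0.    0.84 -0.15]
 go fixture (0.002, -0.068, 0.034) aligned-tool shift [-0.054  0.016 -0.007] now-tool [-0.054  0.016 -0.007] world mm [-1.  6. -2.]
t 14.5 f [  2.8 -74.5] z 35.9 F [ 0.1 -4.6] 3.4 op 1.0
 turn err units [-0.0007 -0.0001  0.0003] q [-0.1   0.28  2.01 -0.    0.84 -0.15]
```

View pics/w6.png

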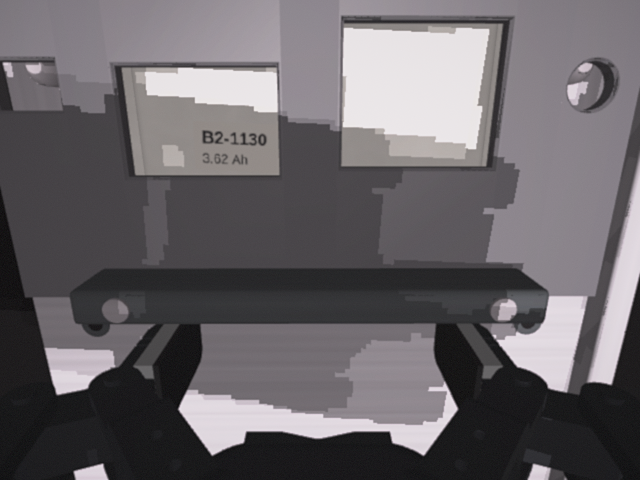

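Wrist view: the pin noses show at the far side of their holes (back pin (582,68) in the hole at (591,84), front pin (38,68)). About 6 mm remain.

>>> send_rows --plan '[[[-0.02, 0, 0], [0, 0, 0]], [[-0.02, 0, 0], [0, 0, 0]], [[-0.015, 0, 0], [0, 0, 0]], [[0, 0, 0], [0, 0, 0]], [[0, 0, 0], [0, 0, 0]]]'

```text
time: 15.05
eef_pos: [0.544, 0.0511, 0.0341]
tcp_rot: [0.512, -0.488, 0.488, -0.511]
contact_force: [0.3, -3.9, 2.9]
opening: 1.001
```

Run:
```python
from h import *
s,R=where()
c=read_camera("wrist"); cv2.imwrite("pics/w7.png",c["img"])
a=cv2.imread("pics/w6.png"); print(np.abs(a.astype(int)-c["img"]).mean())
W=np.eye(4);W[:3,:3]=R;W[:3,3]=s["eef_pos"];W=W@c["mount"]
np.savez("w7.npz",W=W,K=[c["fx"],c["fy"],c["cx"],c["cy"]])
g=cv2.cvtColor(c["img"],cv2.COLOR_BGR2GRAY)
print(g[225:340:4,320])   # bar rows along centre column
g=cv2.cvtColor(a,cv2.COLOR_BGR2GRAY); print(g[225:340:4,320])
```

```text
t 15.05 f [  0.9 -67.3] z 34.1 F [ 0.1 -3.9] 2.9 op 1.0
 turn err units [ 0.0001 -0.      0.    ] q [-0.09  0.28  2.02 -0.    0.84 -0.14]
13.286382378472222
[ 71  72  72  72  72  71  74  72  69  40  40  41  40  44  51  55  53  56
  54  53  54 106 113 113 110 112 113 112 111]
[ 73  71  70  71  71  71  72  71  72  71  72  39  39  38  42  41  42  51
  54  55  55  55  53  52  50 113 111 113 110]
```

View pics/w7.png

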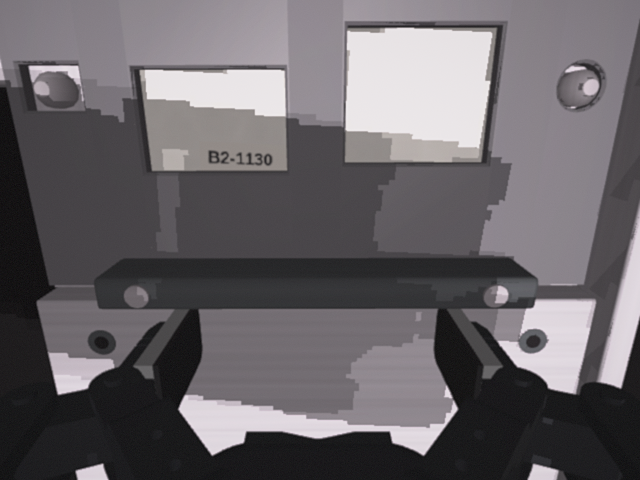

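Both pins now fill their holes ((57,90) and (580,88)), the bar sits lower, and the mask is on the rails. I'll back off, rise, and check the knob position.

>>> send_rows --plan '[[[0.05, 0, 0], [0, 0, 0]], [[0.05, 0, 0], [0, 0, 0]], [[0, -0.35, 0], [0, 0, 0]], [[0, -0.4, 0], [0, 0, 0]], [[0, -0.3, 0], [0, 0, 0]], [[0, 0, 0], [0, 0, 0]]]'

```text
time: 15.7
eef_pos: [0.5485, 0.0389, 0.1665]
tcp_rot: [-0.508, 0.486, -0.492, 0.514]
contact_force: [0.9, -0.3, -0.3]
opening: 1.001
```

>>> send_rows --plan '[[[-0.28, 0, -0.2], [0, 0, 0]], [[-0.28, 0, -0.2], [0, 0, 0]], [[-0.28, 0, -0.2], [0, 0, 0]], [[-0.28, 0, -0.2], [0, 0, 0]], [[-0.28, 0, -0.2], [0, 0, 0]], [[-0.28, 0, -0.2], [0, 0, 0]], [[0, 0, 0], [0, 0, 0]]]'

```text
time: 16.4
eef_pos: [0.3878, 0.2364, 0.1583]
tcp_rot: [0.513, -0.489, 0.486, -0.512]
contact_force: [0.5, -0.7, -0.5]
opening: 0.997
```

Run:
```python
from h import *
c=read_camera("top")
k=ray(c,(205+207/4-.375,180+514/4-.375),.066)[:2]; k=w2f(k); print("knob",k,np.arctan2(k[1]-.04,k[0]+.134),np.hypot(k[1]-.04,k[0]+.134))
go(*k,.056)
im=c["img"]; g=cv2.cvtColor(im,cv2.COLOR_BGR2GRAY)
f=lambda X,Y,z:w2f(ray(c,(205+X/4-.375,180+Y/4-.375),z)[:2])
cv2.imwrite("pics/t8.png",cv2.resize(im[180:325,205:405],None,fx=4,fy=4,interpolation=cv2.INTER_CUBIC))
```

```text
knob [-0.14892963  0.12463025] 1.7454097956753887 0.08593703152917215
t 16.45 f [-145.   123.7] z 158.6 F [ 0.6 -0.6] -0.2 op 1.0
 turn err units [ 0.0004  0.0004 -0.    ] q [ 0.32 -0.12  2.18  0.    1.09  0.27]
 go fixture (np.float64(-0.14892962539964738), np.float64(0.12463025270830835), 0.056) aligned-tool shift [-0.007  0.855 -0.033] now-tool [-0.007  0.855 -0.03 ] world mm [  -4.    1. -103.]
```

View pics/t8.png

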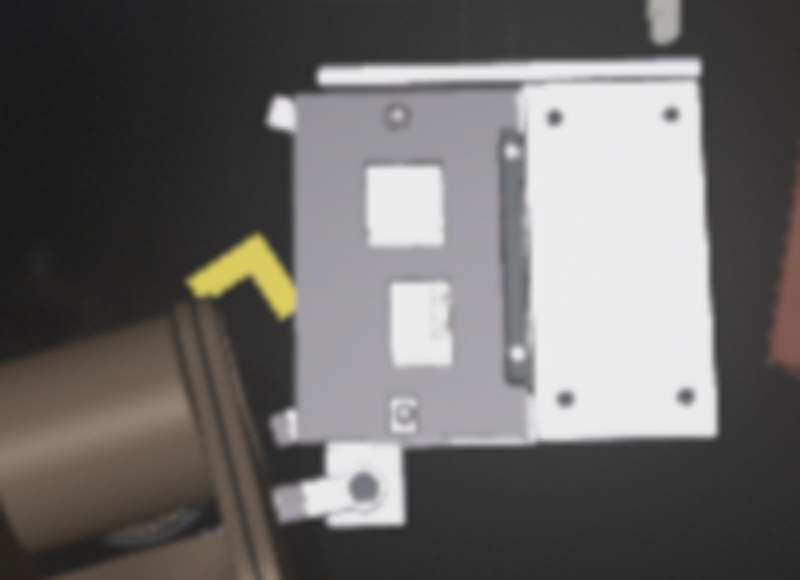

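The mask is seated, with both pins centred in their holes at (398,116) and (404,414). Going down over the knob and gripping it lightly.

>>> send_rows --plan '[[[-0.007, 0.2, -0.033], [0, 0, 0]], [[0, 0.3, 0], [0, 0, 0]], [[0, 0.3, 0], [0, 0, 0]], [[0, 0.05, 0], [0, 0, 0]], [[0, 0, 0], [0, 0, 0]]]'

```text
time: 16.95
eef_pos: [0.387, 0.2336, 0.0568]
tcp_rot: [0.512, -0.49, 0.488, -0.51]
contact_force: [-0.0, -0.5, -0.3]
opening: 1.003
```

>>> send_rows --plan '[[[0, 0, 0], [0, 0, 0]], [[0, 0, 0], [0, 0, 0]], [[0, 0, 0], [0, 0, 0]], [[0, 0, 0], [0, 0, 0]], [[0, 0, 0], [0, 0, 0]], [[0, 0, 0], [0, 0, 0]]]' --gripper 1 --grip_force 20

```text
time: 17.55
eef_pos: [0.3881, 0.2349, 0.0589]
tcp_rot: [-0.511, 0.488, -0.489, 0.512]
contact_force: [-1.2, -0.4, 3.2]
opening: 0.199
```

Run:
```python
from h import *
s,R=where(); k=w2f(s["eef_pos"][:2])-[-.134,.04]
p0=np.arctan2(k[1],k[0]); r=np.hypot(*k); print(p0,r)
n=18; ph=np.linspace(p0,.03,n+1); P=np.c_[np.cos(ph),np.sin(ph)]*.088
for d in np.diff(P,axis=0)/.12: print([round(-d[1],3),0,round(d[0],3)])
```

```text
t 17.55 f [-146.3  123.5] z 58.9 F [-1.2 -0.4] 3.2 op 0.2
 turn err units [-0.0001 -0.0001 -0.0001] q [0.32 0.05 2.23 0.   0.86 0.27]
1.717365711031875 0.08445297567460516
[np.float64(-0.007), 0, np.float64(0.068)]
[np.float64(-0.0), 0, np.float64(0.069)]
[np.float64(0.006), 0, np.float64(0.068)]
[np.float64(0.012), 0, np.float64(0.068)]
[np.float64(0.019), 0, np.float64(0.066)]
[np.float64(0.025), 0, np.float64(0.064)]
[np.float64(0.031), 0, np.float64(0.061)]
[np.float64(0.036), 0, np.float64(0.058)]
[np.float64(0.042), 0, np.float64(0.055)]
[np.float64(0.047), 0, np.float64(0.051)]
[np.float64(0.051), 0, np.float64(0.046)]
[np.float64(0.055), 0, np.float64(0.041)]
[np.float64(0.059), 0, np.float64(0.036)]
[np.float64(0.062), 0, np.float64(0.03)]
[np.float64(0.064), 0, np.float64(0.024)]
[np.float64(0.066), 0, np.float64(0.018)]
[np.float64(0.068), 0, np.float64(0.012)]
[np.float64(0.069), 0, np.float64(0.005)]
```

>>> send_rows --plan '[[[-0.007, 0, 0.068], [0, 0, 0]], [[0, 0, 0.069], [0, 0, 0]], [[0.006, 0, 0.068], [0, 0, 0]], [[0.012, 0, 0.068], [0, 0, 0]], [[0.019, 0, 0.066], [0, 0, 0]], [[0.025, 0, 0.064], [0, 0, 0]], [[0.031, 0, 0.061], [0, 0, 0]], [[0.036, 0, 0.058], [0, 0, 0]], [[0.042, 0, 0.055], [0, 0, 0]]]'

```text
time: 18.45
eef_pos: [0.4581, 0.218, 0.0583]
tcp_rot: [0.511, -0.489, 0.488, -0.511]
contact_force: [-2.3, 2.2, 5.5]
opening: 0.192
```

>>> send_rows --plan '[[[0.047, 0, 0.051], [0, 0, 0]], [[0.051, 0, 0.046], [0, 0, 0]], [[0.055, 0, 0.041], [0, 0, 0]], [[0.059, 0, 0.036], [0, 0, 0]], [[0.062, 0, 0.03], [0, 0, 0]], [[0.064, 0, 0.024], [0, 0, 0]], [[0.066, 0, 0.018], [0, 0, 0]], [[0.068, 0, 0.012], [0, 0, 0]], [[0.06, 0, 0.005], [0, 0, 0]], [[0, 0, 0], [0, 0, 0]]]'

```text
time: 19.45
eef_pos: [0.4923, 0.1548, 0.0579]
tcp_rot: [0.511, -0.489, 0.489, -0.511]
contact_force: [-2.6, 1.9, 2.2]
opening: 0.195
```

Run:
```python
from h import *
s,R=where(); k=w2f(s["eef_pos"][:2])-[-.134,.04]; print(np.arctan2(k[1],k[0]),np.hypot(*k))
```

```text
t 19.45 f [-46.   38.7] z 57.9 F [-2.5  2.1] 2.2 op 0.19
 turn err units [-0.     -0.0003  0.0001] q [ 0.11  0.18  2.09 -0.    0.87  0.06]
-0.01476827695905317 0.08805942354842607
```

The arm is closed (TCP at angle ≈0). Releasing, rising and moving clear.

>>> send_rows --plan '[[[0, 0, 0], [0, 0, 0]], [[0, 0, 0], [0, 0, 0]], [[0, 0, 0], [0, 0, 0]], [[0, 0, 0], [0, 0, 0]], [[0, -0.15, 0], [0, 0, 0]], [[0, -0.35, 0], [0, 0, 0]], [[0, -0.4, 0], [0, 0, 0]], [[-0.35, -0.1, 0], [0, 0, 0]], [[-0.4, 0, 0], [0, 0, 0]], [[-0.4, 0, 0], [0, 0, 0]], [[-0.4, 0, 0], [0, 0, 0]], [[-0.2, 0, 0], [0, 0, 0]]]' --gripper 0

```text
time: 20.65
eef_pos: [0.4819, 0.3689, 0.1782]
tcp_rot: [-0.512, 0.488, -0.488, 0.512]
contact_force: [1.4, -0.1, 0.0]
opening: 1.004
```

Run:
```python
from h import *
where()
c=read_camera("top"); im=c["img"]; g=cv2.cvtColor(im,cv2.COLOR_BGR2GRAY)
cv2.imwrite("pics/t9.png",im)
# knob: dark blob expected near closed place
u=proj(c,[*f2w((-.046,.04)),.066]); print("exp knob px",u)
x,y=np.round(u).astype(int); print(g[y-8:y+9:2,x-10:x+11:2])
m=(g[y-8:y+9,x-8:x+9]<60); ys,xs=np.nonzero(m)
k=w2f(ray(c,(x-8+xs.mean(),y-8+ys.mean()),.064)[:2]); print("knob",k,np.arctan2(k[1]-.04,k[0]+.134),m.sum())
old=cv2.imread("pics/t8.png"); new=cv2.resize(im[180:325,205:405],None,fx=4,fy=4,interpolation=cv2.INTER_CUBIC)
d=np.abs(old.astype(int)-new).max(2); print("diff mask right part",d[90:440,480:720].mean(),"back pin",d[95:260,300:480].mean())
```

```text
t 20.65 f [-46.3 253.1] z 178.2 F [ 1.4 -0.1] 0.0 op 1.0
 turn err units [-0.0001  0.0004 -0.0001] q [0.49 0.2  1.81 0.   1.13 0.44]
exp knob px [294.11058963 261.26895852]
[[159 159 159 159 159 161 160 161 160 186 235]
 [160 160 160 160 161 161 162 162 161 183 235]
 [160 161 160 148 139 150 162 162 162 183 235]
 [160 161 146  90  81  96 159 163 162 186 235]
 [161 160 123  77  81  82 130 160 162 186 235]
 [161 160 137  73  78  69  93 157 163 186 235]
 [161 161 148  96  62  79 152 162 163 187 235]
 [162 161 159 180 153 180 220 167 163 182 233]
 [162 161 163 224 229 233 228 173 164 173 230]]
knob [nan nan] nan 0
diff mask right part 0.5523928571428571 back pin 0.7003703703703704<stdin>:9: RuntimeWarning: Mean of empty slice.
  ret = ret.dtype.type(ret / rcount)
```

The knob's dark blob is at pixel (292,261), the same place as in the starting picture, so the arm is closed. The mask image hasn't changed since seating. Handing in.

```bash
python3 -c "
from plant import *
print(sign_off())"
```

```text
the job is handed in; nothing more can be done
None
```

The job is handed in at about 21 s on the robot's clock (limit 61 s). All four steps were done in order; `sign_off` reports no verdict.

- **Hold-down arm, opening:** I pushed the knob round to the open stop, measured at 1.75 rad.
- **Cell:** I pushed its outer edge with the two open fingertips until it met the end stop, with about 6 N of contact.
- **Mask:** I nudged it about 15 mm sideways at the end of the push bar, then pushed the bar until the mask dropped onto both pins. I only pushed it, never gripped or lifted it.
- **Hold-down arm, closing:** I gripped the knob lightly, swung the arm back to its stop and released it.

**Last checks:**
- The top view after seating showed both pins centred in their holes.
- The mask area that I compared did not change after the arm was swung back.
- The knob was back at its starting pixel, (292,261), which puts the arm near 0 rad.
- The gripper was clear, with about 1 N of force reading.
- My last colour-threshold fix on the knob found no pixels, so I read its position from the raw pixel values instead.
- I did not re-measure the cell's position after the mask covered it, apart from seeing it through the windows.
- I did not measure the caliper or the marker at the end; the robot's path stayed clear of both.

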